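Uncover the forge blower's air filter

TASK

Uncover the filter of the forge blower's air-filter box: press the orange snap tab fully in with the fingertips, and only then push the released blue cover along its runners, by its ridge, until the filter opening is completely uncovered. Slide the cover, do not lift or tip it, and leave the mug, the rivet and the hammer undisturbed.

Things in the scene. Friction and masses are not known exactly. Their poses are not given: they have to be found in the camera images.
- housing: Air-filter box: fixed grey steel box, 200 mm long (x), 110 mm wide (y), a short dark pipe at its +x end. Origin on the bench, 5 mm to +x of mid-length; x is the way the cover slides off, z up. Deck 50 mm above the bench, with two 4 mm runners under the cover along the whole length, side guides 84 mm apart, 9 mm high above the deck, and 14 mm high walls: end stop at x = +86 mm, rear wall at x = -99 mm.
- cover: Loose blue plate, 84 (x) by 80 (y) by 10 mm, 0.2 to 0.5 kg, lying on the runners, axes as the box's. Origin at the centre of its underside, 54 mm above the bench (top at 64 mm). It starts over the opening, origin at about x = -56 mm in the box's frame, +x edge 2 to 3 mm behind the tab, which blocks it. Slides with 1 to 4 N once the tab is in, at most to x = +44 mm (end stop).
- opening (a point): Centre of the filter opening in the deck, 50 mm above the bench, at x = -55 mm in the box's frame; opening 64 mm (x) by 52 mm (y), white pleated filter inside, hidden by the cover at first. It is completely uncovered once the cover's origin is beyond x = +19 mm in the box's frame (about 75 mm of travel).
- ridge_top (a point): Centre of the top of the steel push ridge standing on the cover: the ridge is 8 mm thick (x), 50 mm long (y) and 18 mm high, 20 mm to the +x side of the cover's origin; this point is 28 mm above the cover's underside, 82 mm above the bench. Behind the ridge (-x side) 58 mm of flat cover top are free.
- tab_top (a point): Centre of the top of the orange snap tab, 34 mm (x) by 36 mm (y), in the deck right in front of (+x of) the cover, at x = +6 mm in the box's frame; 62 mm above the bench when out, 52 mm when fully in. It moves straight down.
- tab (a joint): How far the tab is pressed in, in m: 0 fully out, 0.010 fully in (hard stop). Needs about 5 to 6 N, stays where it is left and does not spring back. The cover passes over it only when it is pressed in by more than 8 mm.
- mug: Green enamel mug, 76 mm across, 80 mm high, handle at its +y; origin at the centre of its base. Stands upright on the bench beside the box. Not to be disturbed.
- rivet: One large blued iron rivet standing on its 34 mm head, 20 mm shank, 70 mm high; origin under the head. Not to be disturbed.
- hammer: Set hammer lying on the bench beside the box, 258 mm long along its x, steel head 36 x 90 x 36 mm at its +x end, wooden handle towards -x; origin on the bench at mid-length. Not to be disturbed.
Things that resemble listed ones, but are neither listed nor needed, are in the scene too. Of the things that look like the cover, the largest one is meant.

How it is judged:
By the outcome, as a careful person would: the job done as asked, in the order asked, and still so for the second after the job is handed in, with the robot touching nothing.
It also fails if it takes over 37 s, if anything falls off the work surface, if the arm or the gripper's body presses on something with over 40 N, if the wrist force passes 120 N, or if a joint passes its speed limit or range.

ROBOT

A 6-joint arm with a two-finger parallel gripper is mounted at the origin on the work surface. World frame = base frame: x ahead of the robot, y to its left, z up, the work surface at z = 0. Lengths are in m, angles in degrees, forces in N, time in s.
With the tool pointing down it reaches from about 0.25 to 0.775 m from the base axis. Payload 4 kg.
Tool frame: the origin (TCP) lies midway between the tips of the shut fingers; the grasp point (between the pads) lies 19 mm behind it (robot.pinch_z is the distance from the TCP to the grasp point, in m); z points along the fingers, y is the direction in which the jaws open and shut (so a half turn about z gives the same grasp; the last joint's range is limited). The gripper opens to 94 mm and grips with 3 to 60 N. Pads are 16 mm wide; open, the fingers measure 119 mm over their backs; the gripper's body (75 mm by 177 mm) begins 78 mm behind the grasp point.
Start: joints at [-81.767, 4.996, 78.535, -0, 96.463, -5.907], TCP at [0.134, -0.533, 0.206] pointing down, gripper open.
Joint ranges: [-177.83, 177.83], [-43.37, 116.18], [15.69, 146.23], [-61.86, 241.86], [9.47, 152.12], [-147.06, 147.06]. Speed limits (degrees/s): [159.86, 159.86, 180, 180, 180, 180].

INTERFACE

Orientations are given as a 3x3 rotation matrix whose columns are the frame's x, y, z axes.
In Python, from bench import robot gives the robot as it stands. The module is installed in compiled form; this text tells all that it offers.
- The arm moves only by the tool carry_out, never from a script. Its argument "plan" is a list of rows, each a list of 3 entries, a list of its own where there are three numbers: the opening, from 0 (shut) to 1 (fully open), then the shift along the tool's x, y, z scaled (see below), then the turn about the tool's z scaled (see below). A call has exactly 10 rows; each row is the pose to reach, as a shift and turn from the pose measured when the call began, along the tool's axes at that moment; what a row does not reach only later rows make up. The controller multiplies each number of a shift by 50 cm and each number of a turn by 90 degrees. A row lasts 1/10 s, in which the tool goes at most 50 mm and 8.59 degrees, less where a joint would pass 70% of its speed; a pose out of reach is approached as far as the arm can. A call with a number of a shift or a turn outside -1 to 1 is refused whole. A call with a gripper value outside its range is refused whole. The fingers move at their own pace and stop on an object; "grip_force" is the grip in N (left out, the last holds). Time passes only in rows, so rows that repeat a pose let the fingers close, or fill a call up. It gives the time, the measured TCP pose, the force and the opening at its end, in the units of the state.
- robot.observe(): the state, without advancing time (a new reading comes with each control period).
- robot.snapshot(name): name is "scene" or "top" or "wrist"; returns a dict with "image" (420x560x3 uint8, red, green, blue), "K" (3x3 intrinsics, pixels), "pose" (4x4, takes a point from camera to world coordinates). Camera axes: x right, y down, z forward; pixel columns grow to the right and rows downward; lengths in m; the calibration is good to about 2 mm. A picture is of the moment at which its call begins. There is no depth.
- robot.close_job(): hands the job in, once; it reports no verdict.
The state is a dict: "t": time; "qpos": joint angles; "joint_velocities": joint speeds; "joint_torque": joint torques, N m; "position": TCP position; "tcp_rot": TCP orientation; "ft_force": force on the tool from outside, world axes, zero at the start; "moment": the same for the moment, N m; "gripper_width": finger opening in m.
Only numpy, scipy, OpenCV 4.12 (cv2) and the standard library are available. Lean on these libraries where they do the work, as an engineer would, in place of code of your own. Each camera call takes 0.05 s, during which the arm holds its last target. There are 200 camera calls.

## Working session

There is one attempt and no reset: what is moved stays moved. The work goes in short steps, Python scripts to look and compute and a tool call to move; the robot and the scene stay as the last step left them, time stands still between calls to the robot, and variables do not carry over. Pictures are saved under pics/ and viewed, about 8 in all and at most 12, crops included, and the job is handed in when it is done.

Besides the shell and the picture viewer there is one more tool, called after ">>>" as name(argument=value, ...), one argument or row to a line, values as JSON. carry_out: Moves the arm, as the interface text tells. Shifts and turns lie within -1 to 1; 1 stands for 50 cm of shift or 90 degrees of turn. Its arguments: {"type":"object","properties":{"plan":{"type":"array"},"grip_force":{"type":"number"}},"required":["plan"]}

```bash
mkdir -p pics; cat > h.py <<'E'
import numpy as np, cv2
from bench import robot
def snap(n,f):
    s=robot.snapshot(n); cv2.imwrite('pics/'+f,s['image'][:,:,::-1]); np.savez('pics/'+f[:-4]+'.npz',**s); return s
def ray(s,u,v,z):
    K=s['K'];P=s['pose'];d=P[:3,:3]@np.linalg.solve(K,[u,v,1.]);o=P[:3,3]
    return o+d*(z-o[2])/d[2]
def proj(s,p):
    P=s['pose'];c=P[:3,:3].T@(np.array(p)-P[:3,3]);q=s['K']@c;return q[:2]/q[2]
E
python3 - <<'E'
from h import *
s=snap('scene','scene1.png');t=snap('top','top1.png')
for a in (s,t): print(a['K'],a['pose'].round(3))
o=robot.observe();print(o['t'],o['position'],o['tcp_rot'],o['ft_force'])
cv2.imwrite('pics/both.png',cv2.resize(np.hstack([s['image'],t['image']])[:,:,::-1],(800,300)))
E
```

```text
[[390.68344658   0.         280.61233057]
 [  0.         390.68344658 214.16527906]
 [  0.           0.           1.        ]] [[ 0.903  0.374 -0.211  0.704]
 [ 0.429 -0.773  0.468 -0.246]
 [ 0.012 -0.513 -0.858  0.639]
 [ 0.     0.     0.     1.   ]]
[[387.74258108   0.         279.45880508]
 [  0.         387.74258108 213.02404237]
 [  0.           0.           1.        ]] [[-0.018 -0.996  0.09   0.472]
 [-1.     0.02   0.017  0.037]
 [-0.019 -0.09  -0.996  0.801]
 [ 0.     0.     0.     1.   ]]
0.1 [ 0.13427607 -0.532858    0.2044388 ] [[ 9.69707081e-01  2.44270551e-01 -2.72759428e-04]
 [ 2.44270617e-01 -9.69705197e-01  1.92277485e-03]
 [ 2.05181037e-04 -1.93115550e-03 -9.99998114e-01]] [-0.1332981   1.77024223 -0.48396232]
```

View pics/top1.png

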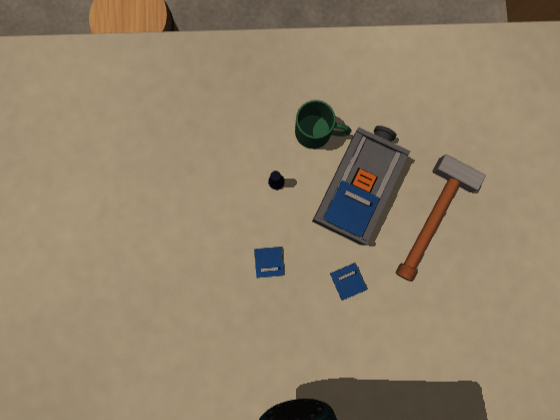

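View pics/scene1.png

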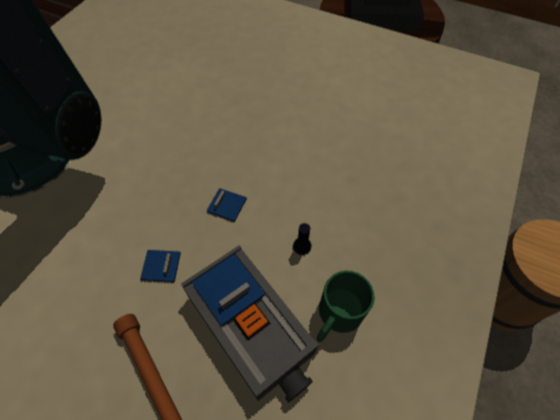

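The top view shows three cover-like blue plates: (350,208) on the box, and loose plates at (270,262) and (349,281). The one on the box is the largest and has the orange tab at (364,180) beside it, so it is the cover. The mug is at (316,124), the rivet at (277,181) and the hammer at (440,215).

```bash
python3 - <<'E'
from h import *
for f in('top1','scene1'):
    s=dict(np.load(f'pics/{f}.npz'));im=s['image'];h=cv2.cvtColor(im,cv2.COLOR_RGB2HSV)
    for nm,lo,hi,z,win in(('orange',(5,200,150),(16,255,255),.062,None),('blue',(100,120,40),(125,255,255),.064,None)):
        m=cv2.inRange(h,lo,hi)
        m=cv2.morphologyEx(m,cv2.MORPH_CLOSE,np.ones((9,9)))
        n,l,st,c=cv2.connectedComponentsWithStats(m)
        for i in range(1,n):
            if st[i,4]<80: continue
            ct=cv2.findContours((l==i).astype(np.uint8),cv2.RETR_EXTERNAL,cv2.CHAIN_APPROX_NONE)[0][0][:,0]
            w=np.array([ray(s,u,v,z)[:2] for u,v in ct])
            (cx,cy),sz,a=cv2.minAreaRect((w*1000).astype(np.float32))
            print(f,nm,st[i,4],c[i].round(),'centre',round(cx,1),round(cy,1),np.round(sz,1),round(a,1))
s=dict(np.load('pics/top1.npz'))
cv2.imwrite('pics/crop.png',cv2.resize(s['image'][110:260,240:440,::-1],None,fx=4,fy=4,interpolation=cv2.INTER_CUBIC))
E
```

```text
top1 orange 295 [364. 180.] centre 600.1 -113.7 [34.5 31.6] 63.4
top1 blue 1827 [351. 209.] centre 545.5 -86.9 [79.9 84.2] 63.0
top1 blue 756 [269. 262.] centre 447.1 72.1 [52.3 51. ] 3.7
top1 blue 783 [348. 281.] centre 408.4 -76.8 [53.  51.3] 22.0
scene1 blue 715 [226. 204.] centre 469.7 44.6 [51.8 49.3] 4.0
scene1 blue 948 [160. 266.] centre 432.2 -100.9 [51.6 49.4] 22.2
scene1 blue 2741 [228. 289.] centre 546.3 -87.1 [80.1 84.4] 63.1
```

View pics/crop.png

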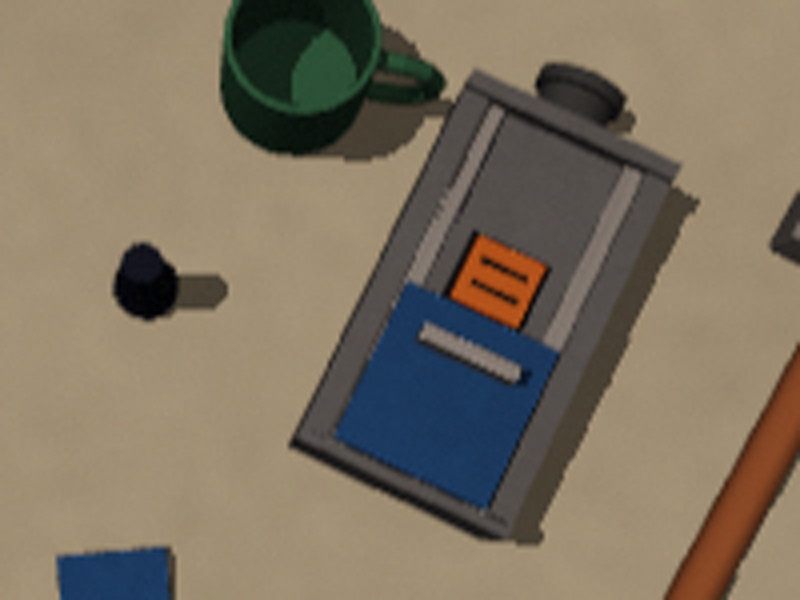

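>>> carry_out(
  plan=[
    [0,[0.04,-0.02,0],0.045],
    [0,[0.12,-0.06,0],0.09],
    [0,[0.2,-0.105,0],0.14],
    [0,[0.29,-0.15,0],0.18],
    [0,[0.38,-0.2,0],0.23],
    [0,[0.47,-0.245,0],0.28],
    [0,[0.56,-0.29,0],0.33],
    [0,[0.65,-0.34,0],0.37],
    [0,[0.72,-0.375,0],0.42],
    [0,[0.76,-0.395,0],0.456],
  ],
)

```text
t: 1.1
position: [0.4563, -0.2456, 0.2043]
tcp_rot: [[0.892, -0.452, -0.001], [-0.452, -0.892, 0.003], [-0.002, -0.003, -1.0]]
ft_force: [-0.1, -1.1, -0.6]
gripper_width: 0.0177
```

```bash
cat >> h.py <<'E'
def rel(p):
    o=robot.observe();R=np.array(o['tcp_rot']);x=R[:,0]
    yaw=np.degrees(np.arctan2(x[1],x[0]))
    print('t',o['t'],'pos',np.round(o['position'],4),'yaw',yaw.round(2),'tilt',R[:2,2].round(4),'F',np.round(o['ft_force'],2),'w',o['gripper_width'])
    print('shift',(R.T@(np.array(p)-o['position'])/.5).round(4))
E
python3 -c "
from h import *
rel([.603,-.116,.1])"
```

```text
t 1.1 pos [ 0.4563 -0.2456  0.2043] yaw -26.84 tilt [-0.0006  0.0033] F [-0.06 -1.09 -0.62] w 0.017730263932205382
shift [ 0.1451 -0.3632  0.2092]
```

>>> carry_out(
  plan=[
    [0,[0.02,-0.05,0],0],
    [0,[0.05,-0.12,0],0],
    [0,[0.08,-0.19,0],0],
    [0,[0.11,-0.27,0.03],0],
    [0,[0.13,-0.33,0.07],0],
    [0,[0.145,-0.363,0.11],0],
    [0,[0.145,-0.363,0.15],0],
    [0,[0.145,-0.363,0.19],0],
    [0,[0.145,-0.363,0.209],0],
    [0,[0.145,-0.363,0.209],0],
  ],
)

```text
t: 2.1
position: [0.6015, -0.1157, 0.0977]
tcp_rot: [[0.892, -0.452, -0.005], [-0.452, -0.892, 0.005], [-0.007, -0.002, -1.0]]
ft_force: [-0.5, -0.5, 0.8]
gripper_width: 0.0006
```

```bash
python3 -c "
from h import *
rel([.603,-.116,.052])
snap('wrist','w1.png')
s=snap('scene','s2.png');print(proj(s,robot.observe()['position']),proj(s,[.601,-.115,.062]))
a=cv2.imread('pics/w1.png');b=s['image'][220:400,150:390,::-1];b=cv2.resize(b,(560,420))
cv2.imwrite('pics/v2.png',cv2.resize(np.hstack([a,b]),(800,300)))"
```

```text
t 2.1 pos [ 0.6015 -0.1157  0.0977] yaw -26.85 tilt [-0.0051  0.0047] F [-0.48 -0.51  0.83] w 0.0006274329629389296
shift [ 0.0036 -0.0006  0.0914]
[250.24384825 313.0305819 ] [250.80956467 319.34934715]
```

View pics/v2.png

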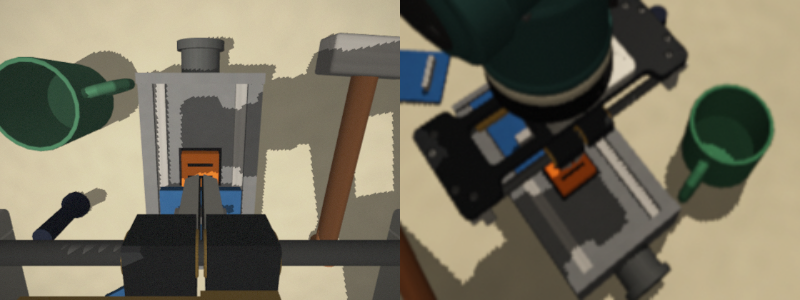

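The wrist view shows the shut fingertips over the tab at about (200,170), laterally centred, with the cover edge behind it. I press the tab now.

>>> carry_out(
  plan=[
    [0,[0.003,0,0.02],0],
    [0,[0.003,0,0.045],0],
    [0,[0.003,0,0.062],0],
    [0,[0.003,0,0.068],0],
    [0,[0.003,0,0.073],0],
    [0,[0.003,0,0.078],0],
    [0,[0.003,0,0.082],0],
    [0,[0.003,0,0.086],0],
    [0,[0.003,0,0.09],0],
    [0,[0.003,0,0.09],0],
  ],
)

```text
t: 3.2
position: [0.6047, -0.1169, 0.0567]
tcp_rot: [[0.892, -0.452, 0.001], [-0.452, -0.892, 0.003], [-0.0, -0.003, -1.0]]
ft_force: [-1.8, 0.0, 4.4]
gripper_width: 0.0007
```

```bash
python3 -c "
from h import *
rel([.603,-.116,.050])"
```

```text
t 3.2 pos [ 0.6047 -0.1169  0.0567] yaw -26.86 tilt [0.001  0.0028] F [-1.83  0.04  4.36] w 0.0006563158773832776
shift [-0.0038 -0.0001  0.0133]
```

>>> carry_out(
  plan=[
    [0,[-0.003,0,0.008],0],
    [0,[-0.003,0,0.01],0],
    [0,[-0.003,0,0.012],0],
    [0,[-0.003,0,0.014],0],
    [0,[-0.003,0,0.016],0],
    [0,[-0.003,0,0.018],0],
    [0,[-0.003,0,0.02],0],
    [0,[-0.003,0,0.022],0],
    [0,[-0.003,0,0.024],0],
    [0,[-0.003,0,0.024],0],
  ],
)

```text
t: 4.2
position: [0.6049, -0.117, 0.052]
tcp_rot: [[0.892, -0.452, 0.006], [-0.452, -0.892, 0.0], [0.005, -0.003, -1.0]]
ft_force: [-8.2, 1.8, 25.7]
gripper_width: 0.0007
```

```bash
python3 -c "
from h import *
rel([.603,-.116,.050])"
```

```text
t 4.2 pos [ 0.6049 -0.117   0.052 ] yaw -26.86 tilt [0.0063 0.0005] F [-8.18  1.78 25.67] w 0.0007097138682189384
shift [-0.0042 -0.      0.0039]
```

>>> carry_out(
  plan=[
    [0,[0,0,-0.03],0],
    [0,[0,0,-0.07],0],
    [0,[0,0,-0.11],0],
    [0,[-0.02,0,-0.11],0],
    [0,[-0.06,0,-0.11],0],
    [0,[-0.1,0,-0.11],0],
    [0,[-0.13,0,-0.11],0],
    [0,[-0.145,0,-0.11],0],
    [0,[-0.145,0,-0.11],0],
    [0,[-0.145,0,-0.11],0],
  ],
)

```text
t: 5.2
position: [0.5397, -0.0842, 0.1059]
tcp_rot: [[0.892, -0.452, 0.006], [-0.452, -0.892, 0.001], [0.005, -0.003, -1.0]]
ft_force: [0.5, 0.0, -0.5]
gripper_width: 0.0001
```

```bash
python3 -c "
from h import *
rel([.5405,-.0842,.070])
snap('wrist','w2.png')
s=snap('scene','s3.png')
a=cv2.imread('pics/w2.png');b=s['image'][220:400,150:390,::-1];b=cv2.resize(b,(560,420))
cv2.imwrite('pics/v3.png',cv2.resize(np.hstack([a,b]),(800,300)))"
```

```text
t 5.2 pos [ 0.5397 -0.0842  0.1059] yaw -26.85 tilt [0.0058 0.0006] F [ 0.53  0.02 -0.53] w 0.0001325145316687603
shift [ 0.001  -0.0005  0.0719]
```

View pics/v3.png

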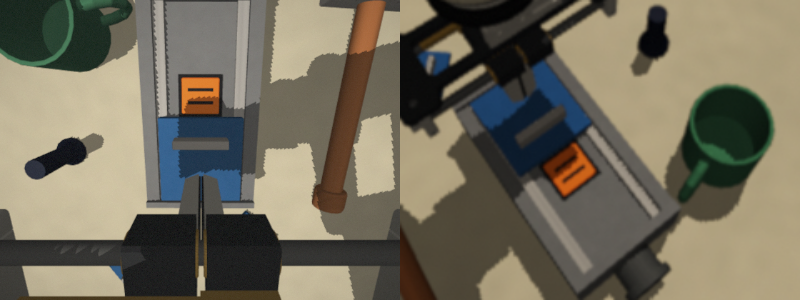

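The tab sits flush, and the fingertips at (200,178) are behind the ridge at (200,143), laterally centred. I lower behind the ridge.

>>> carry_out(
  plan=[
    [0,[0,0,0.02],0],
    [0,[0,0,0.045],0],
    [0,[0,0,0.06],0],
    [0,[0,0,0.068],0],
    [0,[0,0,0.072],0],
    [0,[0.006,0,0.072],0],
    [0,[0.012,0,0.072],0],
    [0,[0.018,0,0.072],0],
    [0,[0.024,0,0.072],0],
    [0,[0.024,0,0.072],0],
  ],
)

```text
t: 6.3
position: [0.5516, -0.0901, 0.0706]
tcp_rot: [[0.892, -0.452, 0.007], [-0.452, -0.892, 0.0], [0.006, -0.003, -1.0]]
ft_force: [-0.6, -0.1, 0.1]
gripper_width: 0.0004
```

```bash
python3 -c "
from h import *
rel([.546+.892*.084,-.087-.452*.084,.070])"
```

```text
t 6.3 pos [ 0.5516 -0.0901  0.0706] yaw -26.88 tilt [0.0068 0.0003] F [-0.57 -0.1   0.11] w 0.00036798444022561645
shift [ 0.1551 -0.0005  0.0021]
```

>>> carry_out(
  plan=[
    [0,[0.004,0,0],0],
    [0,[0.01,0,0],0],
    [0,[0.02,0,0],0],
    [0,[0.03,0,0],0],
    [0,[0.04,0,0],0],
    [0,[0.05,0,0],0],
    [0,[0.06,0,0],0],
    [0,[0.07,0,0],0],
    [0,[0.08,0,0],0],
    [0,[0.08,0,0],0],
  ],
)

```text
t: 7.3
position: [0.5884, -0.1089, 0.0709]
tcp_rot: [[0.892, -0.452, 0.008], [-0.452, -0.892, -0.0], [0.008, -0.003, -1.0]]
ft_force: [0.2, -0.2, -0.5]
gripper_width: 0.0009
```

```bash
python3 -c "
from h import *
rel([.546+.892*.095,-.087-.452*.095,.070])
snap('wrist','w3.png')"
```

```text
t 7.3 pos [ 0.5884 -0.1089  0.0709] yaw -26.89 tilt [ 0.0083 -0.0004] F [ 0.18 -0.22 -0.53] w 0.0008737170659508251
shift [ 0.0946 -0.0007  0.0024]
```

View pics/w3.png

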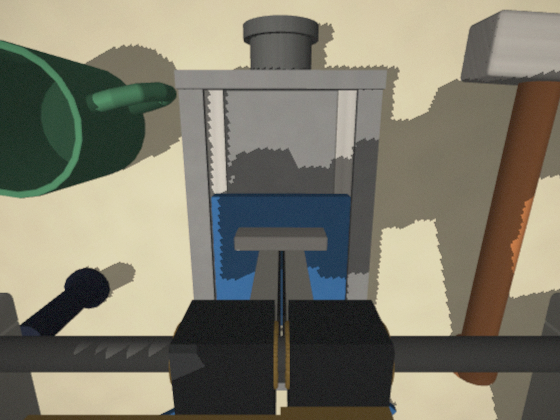

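The cover is straight between its guides and slides over the tab. The fingers are behind the ridge at (282,240), and the mug, hammer and rivet are untouched. I keep pushing.

>>> carry_out(
  plan=[
    [0,[0.005,0,0],0],
    [0,[0.015,0,0],0],
    [0,[0.026,0,0],0],
    [0,[0.037,0,0],0],
    [0,[0.048,0,0],0],
    [0,[0.059,0,0],0],
    [0,[0.07,0,0],0],
    [0,[0.08,0,0],0],
    [0,[0.087,0,0],0],
    [0,[0.092,0,0],0],
  ],
)

```text
t: 8.35
position: [0.6296, -0.1297, 0.0712]
tcp_rot: [[0.892, -0.452, 0.008], [-0.452, -0.892, -0.0], [0.008, -0.003, -1.0]]
ft_force: [-0.7, 0.5, -1.2]
gripper_width: 0.0007
```

```bash
cat > m.py <<'E'
from h import *
import sys
rel([.546+.892*.095,-.087-.452*.095,.070])
for n in('top','scene'):
    s=snap(n,n+sys.argv[1]+'.png');h=cv2.cvtColor(s['image'],cv2.COLOR_RGB2HSV)
    m=cv2.morphologyEx(cv2.inRange(h,(100,120,25),(125,255,255)),cv2.MORPH_CLOSE,np.ones((9,9)))
    k,l,st,c=cv2.connectedComponentsWithStats(m)
    for i in range(1,k):
        if st[i,4]<600: continue
        ct=cv2.findContours((l==i).astype(np.uint8),cv2.RETR_EXTERNAL,cv2.CHAIN_APPROX_NONE)[0][0][:,0]
        w=np.array([ray(s,u,v,.064)[:2] for u,v in ct])
        r=cv2.minAreaRect((w*1000).astype(np.float32));d=np.array(r[0])/1000-[.546,-.087]
        print(n,np.round(r[0],1),np.round(r[1],1),round(r[2],1),'travel',(d@[.892,-.452]*1000).round(1))
E
python3 m.py 4
```

```text
t 8.35 pos [ 0.6296 -0.1297  0.0712] yaw -26.89 tilt [ 0.0083 -0.0004] F [-0.73  0.5  -1.15] w 0.0006777686972929339
shift [ 0.0023 -0.0007  0.0024]
top [447.1  72.1] [52.3 51. ] 3.8 travel -160.1
top [408.9 -76.6] [53.4 51.4] 22.5 travel -126.9
scene [ 432.2 -100.6] [51.7 50.7] 22.4 travel -95.4
scene [ 625.  -127.1] [79.3 84. ] 63.6 travel 88.6
```

Travel is 88.6 mm, and 75 mm is needed. I back off and lift clear.

>>> carry_out(
  plan=[
    [0,[-0.01,0,0],0],
    [0,[-0.02,0,0],0],
    [0,[-0.03,0,0],0],
    [0,[-0.03,0,-0.03],0],
    [0,[-0.03,0,-0.08],0],
    [0,[-0.03,0,-0.15],0],
    [0,[-0.08,0,-0.22],0],
    [0,[-0.15,0,-0.28],0],
    [0,[-0.23,0,-0.3],0],
    [0,[-0.3,0,-0.3],0],
  ],
)

```text
t: 9.45
position: [0.4947, -0.0616, 0.2248]
tcp_rot: [[0.892, -0.452, 0.017], [-0.452, -0.892, -0.003], [0.017, -0.005, -1.0]]
ft_force: [-0.2, 0.5, -0.5]
gripper_width: 0.0
```

```bash
python3 m.py 5; python3 -c "
import cv2,numpy as np
a=cv2.imread('pics/top5.png')[90:300,220:500];b=cv2.imread('pics/scene5.png')
cv2.imwrite('pics/v5.png',cv2.resize(np.hstack([cv2.resize(a,(560,420)),b]),(800,300)))"
```

```text
t 9.45 pos [ 0.4947 -0.0616  0.2248] yaw -26.9 tilt [ 0.0172 -0.0026] F [-0.19  0.51 -0.49] w 3.879602344327305e-05
shift [0.2993 0.0006 0.3147]
top [447.1  72.1] [52.3 51. ] 3.8 travel -160.1
scene [469.8  44.3] [51.8 49.8] 4.0 travel -127.4
scene [ 432.2 -101.1] [51.4 49.8] 22.6 travel -95.1
scene [ 624.8 -127. ] [80.  84.6] 63.1 travel 88.4
```

View pics/v5.png

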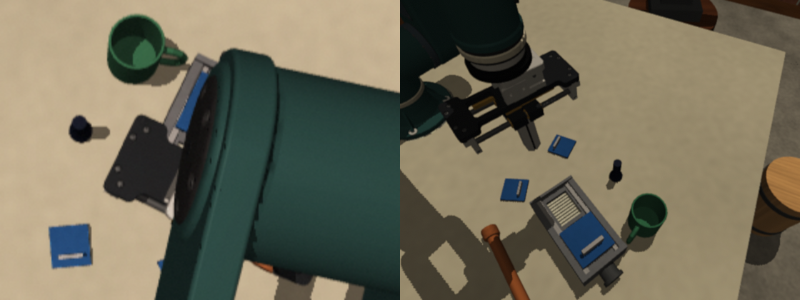

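The filter at scene-half pixel (567,207) is fully visible. The cover lies flat at (588,243), the other objects stand where they were, and the arm is clear.

```bash
python3 -c "
from h import *
print(np.abs(robot.observe()['joint_velocities']).max()); print(robot.close_job())"
```

```text
4.306269940331132
the job is handed in; nothing more can be done
None
```

The filter is uncovered and the job is handed in, after about 9.5 s of robot time.

- **Tab:** I pressed the orange tab with the shut fingertips until it hit its hard stop. The tip read 52 mm above the bench with 26 N on it, the height given for fully in, and the tab looked flush afterwards.
- **Cover:** I then pushed the blue cover by its ridge, with the fingertips about 6 mm above its top. It travelled 88 mm, measured in the scene camera before and after I backed off, where about 75 mm is needed. It lies flat and square in its guides, and the filter shows fully.
- **Mug, rivet and hammer:** they looked undisturbed in the last pictures. I judged this by eye and did not measure their positions.

The arm blocked the top camera's view of the cover in both final checks, so the travel rests on the scene camera alone. The arm was still settling slightly, at about 4 degrees/s, when I handed in, but it was about 22 cm above the bench and clear of everything.

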